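# Take a painted wheel off the drying carousel

### The arm

A 6-joint arm with a two-finger parallel gripper is mounted at the origin on the work surface. World frame = base frame: x ahead of the robot, y to its left, z up, the work surface at z = 0. Lengths are in m, angles in rad, forces in N, time in s.
With the tool pointing down it reaches from about 0.3 to 0.775 m from the base axis. Payload 14.6 kg.
Tool frame: the origin (TCP) lies at the very end of the fingers, on their centre line; the grasp point (between the pads) lies 19 mm behind it (ctrl.grip_depth is the distance from the TCP to the grasp point, in m); z points along the fingers, y is the direction in which the jaws open and shut (so a half turn about z gives the same grasp; the last joint's range is limited). The gripper opens to 85 mm and grips with 20 to 120 N. Pads are 22 mm wide; open, the fingers measure 114 mm over their backs; the gripper's body (76 mm by 85 mm) begins 54 mm behind the grasp point. The pads swing forward as they close: fully open they stand 13 mm farther back than shut.
Start: joints at [-1.209, 0.3, 1.521, -0, 1.321, -0.067], TCP at [0.229, -0.5, 0.231] pointing down, gripper open.
Joint ranges: [-3.03, 3.03], [-0.79, 2.21], [0.23, 2.52], [-1.04, 4.18], [0, 3.07], [-2.55, 2.55]. Speed limits (rad/s): [2.22, 2.22, 2.57, 3.14, 3.14, 3.14].

### API

Orientations are given as a unit quaternion [w, x, y, z].
In Python, from cell import sensors, read_camera, camera_model, order, recognise, tip_of, ctrl gives the robot as it stands.
- The arm moves only by the tool carry_out, never from a script. Its argument "plan" is a list that holds one entry, the list of rows, each a list of 7 numbers: the shift along the tool's x, y, z in units of 0.75 m (1.0 is 0.75 m), then the turn, a rotation vector about the tool's x, y, z in units of 180 degrees (1.0 is 180 degrees), then the opening, from -1 (shut) to 1 (fully open), so that 0 is half open. A call has exactly 10 rows; each row is the pose to reach, as a shift and turn from the pose measured when the call began, along the tool's axes at that moment, turning the shorter way round; what a row does not reach only later rows make up. A row lasts 1/12 s, in which the tool goes at most 41.7 mm and 7.16 degrees, less where a joint would pass 70% of its speed; a pose out of reach is approached as far as the arm can. A call with a number of a shift or a turn outside -1 to 1 is refused whole. A call with a gripper value outside its range is refused whole. The fingers move at their own pace and stop on an object; "squeeze" is the grip in N (left out, the last holds). Time passes only in rows, so rows that repeat a pose let the fingers close, or fill a call up. It gives the time, the measured TCP pose, the force and the opening at its end, in the units of the state.
- sensors.state(): the state, without advancing time (a new reading comes with each control period).
- read_camera(name): name is "side" or "top"; returns the picture (420x560x3 uint8, red, green, blue); there is no depth.
- camera_model(name): a dict with "fx", "fy", "cx", "cy" (pixels), "extrinsics" (4x4, takes a point from camera to world coordinates). Camera axes: x right, y down, z forward; pixel columns grow to the right and rows downward; lengths in m; the calibration is good to about 2 mm. A picture is of the moment at which its call begins. camera_model takes no time and is no camera call.
- order.sign_off(): hands the job in, once; it reports no verdict.
Trained networks look in the newest picture that a camera, given by its name, has taken for a name from the list of things; names that differ only in an ending like _2 or _b are one class to them, and where a whole thing is asked for, a point or a joint stands for the part that bears it (a point fixed in the world has none). Each returns a list of dicts, best first, with "confidence" (0 to 1); they miss things now and then, are a little off and sometimes report something else, mostly with a low value. They report only what shows in the picture. A call takes as long as a camera call. They do not tell look-alikes from the thing itself.
- recognise(camera, name): "location" ([x, y, z] in m, in world coordinates, good to about 4 mm: the middle of the surface that is visible of it).
- tip_of(camera, name): "location" ([x, y, z] in m, in world coordinates, good to about 4 mm: a listed point, or the origin of a listed thing).
The state is a dict: "clock": time; "q": joint angles; "qvel": joint speeds; "joint_torque": joint torques, N m; "position": TCP position; "orientation": TCP orientation; "ft_force": force on the tool from outside, world axes, zero at the start; "torque": the same for the moment, N m; "gripper_width": finger opening in m.
Only numpy, scipy, OpenCV 4.12 (cv2) and the standard library are available. Lean on these libraries where they do the work, as an engineer would, in place of code of your own. Each camera call takes 0.05 s, during which the arm holds its last target.

### The job

Turn the drying carousel (its crank knob is meant for that) until the place with the square-footed painting grip, the one carrying the model wheel, faces the front pointer of the stand. Then unscrew that grip - a part turn anticlockwise, looking down on its top - draw it off along its leaning axis, and stand it gently upright in the white tray without dropping it or letting it tip over. Leave the carousel with the emptied place at the pointer, and do not disturb the jar, the box or the brush.

Things in the scene. Friction and masses are not known exactly. Their poses are not given: they have to be found in the camera images.
- stand: Fixed white stand of the carousel, round base 210 mm across. Origin on the table on the vertical axis of the carousel. Its -x axis points to the front pointer, a white upright nib 50 mm tall and 16 mm wide, 155 mm from the axis. The front is roughly towards the robot.
- front_place (a point): Point fixed to the stand, 90 mm in front of the axis (towards the pointer) and 90 mm above the table: where the point place is when the grip's place stands exactly at the pointer. Axes as the stand.
- carousel: Carousel: grey disc 170 mm across with four places, and a hand disc (116 mm across, top 175 mm above the table) on a column. Origin on the table on its vertical axis, z up. Turns over a full turn both ways about z; friction (0.15 N m) holds it. Its -x points to the square-footed grip's place; every place leans 30 degrees outward: that grip's axis, up and out, is (-0.5, 0, 0.866) in this frame.
- place (a point): Point on the carousel: centre of the seat under the square foot, 90 mm from the axis, 90 mm above the table. Axes as the carousel. A stud 18 mm thick, 19 mm long, with a 34 mm cross bar along the carousel's y, rises from it along the leaning axis. The opposite place is an empty stud; the two side places keep round-footed grips, reaching 170 mm from the axis, 200 mm above the table.
- crank_mid (a point): Middle of the crank knob: a black upright round knob, 20 mm in diameter and 45 mm tall, spinning freely on its own axis, 45 mm from the carousel's axis on the side away from the grip's place. Its foot is on the hand disc at 176 mm above the table, its top at 221 mm, this point at 198.5 mm.
- handle (a point): Middle of the loose painting grip's round wooden handle (36 mm in diameter, to be gripped; it runs from 36 mm below to 28 mm above this point), on the grip's axis, 70 mm above the underside of its foot. z runs up the grip. On top a grey model wheel, 30 mm in diameter, its hub ending 41 mm above this point. The whole grip is 111 mm long, about 0.16 kg.
- tray_in (a point): Centre of the tray's inner floor, 5 mm above the table. Axes as the tray.
- jar: Bystander: closed paint jar, 48 mm across, 75 mm tall. Origin under its centre.
- kitbox: Bystander: closed cardboard box 100 x 160 x 50 mm. Origin under its centre.
- brush: Bystander: brush 180 mm long, lying along its x. Origin on its underside.
- grip: The same grip, origin under its black square hollow foot, 52 x 52 x 34 mm; axes as handle. A keyway in the foot is locked on the cross bar: it turns easily, about 70 degrees anticlockwise (looking down on its top), to a stop with the foot's sides square to the carousel's spoke (up to 15 degrees short will do), then pulls straight off along its axis, clear after 20 mm.
- tray: The fixed white open tray, 180 mm (x) by 150 mm (y), rim 22 mm above the table, walls and floor 5 mm thick. Origin on the table under its centre.
Things that resemble listed ones, but are neither listed nor needed, are in the scene too. Leave any blue, pink or yellow look-alike of the grip alone.

How it is judged:
By the outcome, as a careful person would: the job done as asked, in the order asked, and still so for the second after the job is handed in, with the robot touching nothing.
It also fails if it takes over 61 s, if anything falls off the work surface, if the arm or the gripper's body presses on something with over 40 N, if the wrist force passes 120 N, or if a joint passes its speed limit or range.

## Working session

There is one attempt and no reset: what is moved stays moved. The work goes in short steps, Python scripts to look and compute and a tool call to move; the robot and the scene stay as the last step left them, time stands still between calls to the robot, and variables do not carry over. Pictures are saved under pics/ and viewed, and the job is handed in when it is done.

Besides the shell and the picture viewer there is one more tool, called as name(argument=value, ...), one argument or row to a line, values as JSON. carry_out: Moves the arm, as the interface text tells. Its arguments: {"type":"object","properties":{"plan":{"type":"array","items":{"type":"array","items":{"type":"array","items":{"type":"number","minimum":-1,"maximum":1}}}},"squeeze":{"type":"number"}},"required":["plan"]}

```bash
ls -la; mkdir -p pics; python3 - <<'E'
from cell import sensors, read_camera, camera_model, order, recognise, tip_of, ctrl
import cv2,numpy as np
print(sensors.state()); print([a for a in dir(ctrl) if a[0]!='_'])
for c in ("side","top"):
    im=read_camera(c); cv2.imwrite(f"pics/{c}0.png",im[:,:,::-1])
    m=camera_model(c); print(c,m["fx"],m["cx"],m["cy"],np.round(m["extrinsics"],3).tolist())
E
```

```text
total 12
drwxr-xr-x  3 agent agent 4096 Dec  7 14:06 .
drwxr-xr-x 23 root  root  4096 Dec  7 14:06 ..
drwxr-xr-x  2 agent agent 4096 Dec  7 14:06 pics
{'clock': 0.0, 'q': array([-1.20859412e+00,  3.00491007e-01,  1.52162232e+00,  2.46282248e-06,
        1.32071261e+00, -6.65761429e-02]), 'qvel': array([-1.20471213e-03, -4.29000301e-04,  1.16224334e-03, -1.47681765e-03,
       -2.99394514e-04,  4.91942406e-05]), 'joint_torque': array([ 4.01860389e-04, -5.43504417e+01, -3.61787081e+01,  6.40669487e-05,
        4.04471008e-03,  1.72845921e-05]), 'position': array([ 0.22858819, -0.49996985,  0.23069296]), 'orientation': array([-6.10091552e-04,  9.77106409e-01,  2.12750289e-01, -8.96359744e-05]), 'ft_force': array([-0.25493323,  0.43443209,  0.2452048 ]), 'torque': array([-0.03754891,  0.04284437, -0.00964177]), 'gripper_width': 0.08528468277754699}
['MotionError', 'grip_depth']
side 385.8941507399919 281.2710237940487 204.05417919748209 [[-0.84, -0.385, 0.383, 0.225], [-0.543, 0.595, -0.593, 0.583], [0.001, -0.705, -0.709, 0.769], [0.0, 0.0, 0.0, 1.0]]
top 478.1302977333841 278.6371316253667 204.11251151946811 [[-0.119, -0.971, 0.207, 0.35], [-0.993, 0.118, -0.019, 0.072], [-0.006, -0.208, -0.978, 1.196], [0.0, 0.0, 0.0, 1.0]]
```

View pics/side0.png

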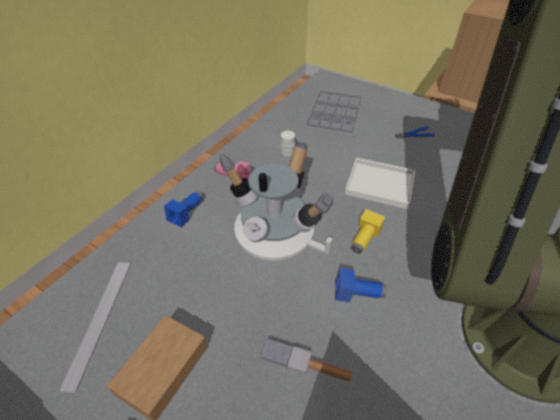

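View pics/top0.png

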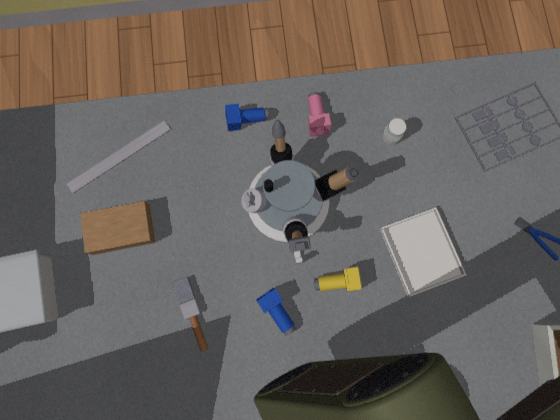

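```bash
python3 - <<'E'
from cell import *
from cell import tip_of, recognise
import numpy as np
for c in ("top","side"):
    for n in ("stand","carousel","crank_mid","place","handle","grip","tray_in","jar","kitbox","brush","front_place"):
        try:
            r=tip_of(c,n); print(c,n,[(np.round(d["location"],3).tolist(),round(d["confidence"],2)) for d in r[:4]])
        except Exception as e: print(c,n,e)
E
```

```text
top stand [([0.607, 0.025, 0.001], 0.73), ([0.517, 0.022, 0.091], 0.52)]
top carousel [([0.61, 0.03, 0.001], 0.82)]
top crank_mid [([0.605, 0.072, 0.194], 0.65)]
top place [([0.614, -0.062, 0.092], 0.8)]
top handle [([0.849, -0.077, 0.018], 0.73), ([0.614, -0.095, 0.15], 0.71), ([0.319, 0.073, 0.019], 0.62), ([0.392, -0.054, 0.022], 0.61)]
top grip [([0.777, -0.079, 0.031], 0.96), ([0.842, 0.158, 0.03], 0.96), ([0.393, -0.121, 0.03], 0.82), ([0.379, 0.105, 0.03], 0.77)]
top tray_in [([0.439, -0.291, 0.005], 0.82), ([0.441, -0.284, -0.001], 0.3)]
top jar [([0.748, -0.263, -0.004], 0.79)]
top kitbox [([0.581, 0.455, -0.001], 0.6)]
top brush [([0.354, 0.289, 0.0], 0.65)]
top front_place [([0.519, 0.022, 0.087], 0.55)]
side stand [([0.608, 0.027, -0.002], 0.7), ([0.441, -0.287, 0.005], 0.48)]
side carousel [([0.61, 0.028, 0.003], 0.66)]
side crank_mid [([0.604, 0.072, 0.202], 0.77)]
side place [([0.611, -0.062, 0.09], 0.87)]
side handle [([0.843, 0.088, 0.019], 0.92), ([0.613, -0.096, 0.151], 0.78), ([0.39, -0.055, 0.023], 0.69), ([0.849, -0.079, 0.021], 0.6)]
side grip [([0.839, 0.164, 0.033], 0.84), ([0.778, -0.077, 0.034], 0.75), ([0.394, -0.12, 0.032], 0.65), ([0.615, -0.062, 0.089], 0.64)]
side tray_in [([0.441, -0.287, 0.005], 0.86)]
side jar [([0.746, -0.262, 0.001], 0.82)]
side kitbox [([0.588, 0.452, -0.005], 0.72)]
side brush [([0.356, 0.293, 0.003], 0.68), ([0.606, 0.074, 0.202], 0.63)]
side front_place [([0.517, 0.024, 0.087], 0.77)]
```

The top view shows the carousel hub at about (290,190), the crank knob at (268,186) and the loose grip leaning right at (335,183). The empty stud is at (253,200), the nib at (298,255) and the tray at (423,250). So the grip's place sits about 90° away from the pointer, and I need to turn it clockwise. Next I'll refine the geometry.

```bash
cat > h.py <<'E'
import numpy as np, cv2
from scipy.spatial.transform import Rotation as R
from cell import sensors, read_camera, camera_model, order, recognise, tip_of, ctrl
def back(c,u,v,z):
    m=camera_model(c);E=np.array(m["extrinsics"])
    d=E[:3,:3]@np.array([(u-m["cx"])/m["fx"],(v-m["cy"])/m["fy"],1]);o=E[:3,3]
    return o+d*(z-o[2])/d[2]
def proj(c,p):
    m=camera_model(c);E=np.array(m["extrinsics"]);q=E[:3,:3].T@(np.array(p)-E[:3,3])
    return np.array([m["fx"]*q[0]/q[2]+m["cx"],m["fy"]*q[1]/q[2]+m["cy"]])
def pose():
    s=sensors.state();o=s["orientation"];return s["position"],R.from_quat([o[1],o[2],o[3],o[0]])
def frame(z,yaw_y):  # tool z dir, jaw y as near as possible to horizontal yaw (rad)
    z=np.array(z,float);z/=np.linalg.norm(z);y=np.array([np.cos(yaw_y),np.sin(yaw_y),0]);y-=z*(y@z);y/=np.linalg.norm(y)
    return R.from_matrix(np.c_[np.cross(y,z),y,z])
def row(p,Rt,g):
    p0,R0=pose();s=R0.inv().apply(np.array(p)-p0)/0.75;r=(R0.inv()*Rt).as_rotvec()/np.pi
    print([round(float(x),4) for x in np.r_[s,r,g]]);return s,r
def shot(c,n,crop=None,k=1):
    im=read_camera(c)
    if crop: u0,v0,u1,v1=crop; im=im[v0:v1,u0:u1]
    if k!=1: im=cv2.resize(im,None,fx=k,fy=k,interpolation=cv2.INTER_CUBIC)
    cv2.imwrite(f"pics/{n}.png",im[:,:,::-1])
E
python3 - <<'E'
from h import *
im=cv2.imread("pics/top0.png")[100:280,210:390]; cv2.imwrite("pics/t0z.png",cv2.resize(im,None,fx=3.3,fy=3.3,interpolation=cv2.INTER_CUBIC))
im=cv2.imread("pics/side0.png")[140:270,210:350]; cv2.imwrite("pics/s0z.png",cv2.resize(im,None,fx=4,fy=4,interpolation=cv2.INTER_CUBIC))
E
```

```text
(no output)
```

View pics/t0z.png

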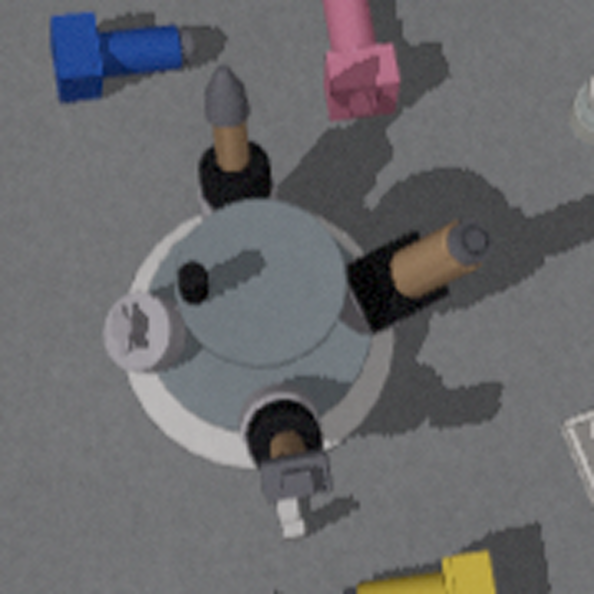

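View pics/s0z.png

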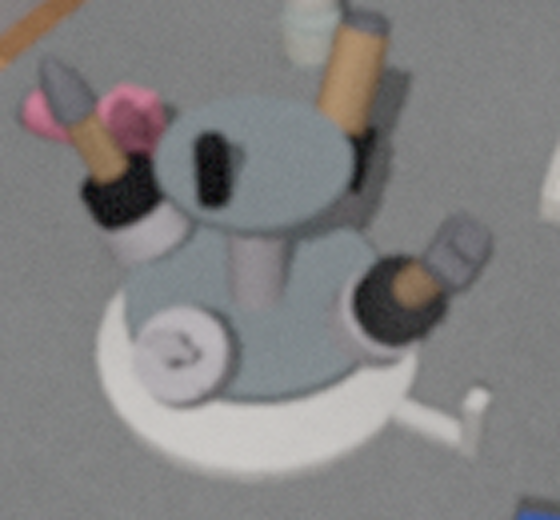

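```bash
python3 - <<'E'
from h import *
Z=lambda u,v:(210+u/3.3,100+v/3.3)
print("nib top",back("top",*Z(291,506),.05), back("side",210+478/4,140+393/4,.05))
print("knob top",back("top",*Z(193,276),.221),back("side",210+212/4,140+140/4,.221))
print("hand disc c",back("top",*Z(263,282),.175),back("side",210+256/4,140+163/4,.175))
print("wheel hub",back("top",*Z(473,241),.09+.111*.866),back("side",210+366/4,140+20/4,.186))
print("stud top", back("top",*Z(139,331),.1),)
for n,p in dict(axis175=(.609,.0275,.175),fp=(.518,.0227,.09)).items(): print(n,proj("top",p),proj("side",p))
E
```

```text
nib top [0.46787313 0.01739519 0.05      ] [0.45195351 0.01622425 0.05      ]
knob top [0.6033974  0.06880454 0.221     ] [0.60222775 0.07161215 0.221     ]
hand disc c [0.60559148 0.02277971 0.175     ] [0.60097798 0.03153478 0.175     ]
wheel hub [ 0.61382226 -0.11835725  0.186126  ] [ 0.61076138 -0.10821555  0.186     ]
stud top [0.59930313 0.11124767 0.1       ]
axis175 [287.37866316 184.21540029] [272.08960956 178.52971219]
fp [293.77371828 230.48711932] [305.28632932 217.73685222]
```

```bash
python3 - <<'E'
from h import *
Rt=frame([0,0,-1],np.radians(3.2))
row([.23,-.5,.33],pose()[1],-.0)
row([.6045,.0724,.32],Rt,-.0)
E
```

```text
[0.0017, 0.0005, -0.1316, 0.0, 0.0, 0.0, -0.0]
[0.7732, -0.4859, -0.1183, -0.0, -0.0, -0.3813, -0.0]
```

carry_out(
  plan=[
    [[0,0,-0.1,0,0,0,0],[0.05,-0.03,-0.12,0,0,-0.03,0],[0.77,-0.486,-0.118,0,0,-0.381,0],[0.773,-0.486,-0.118,0,0,-0.381,0],[0.773,-0.486,-0.118,0,0,-0.381,0],[0.773,-0.486,-0.118,0,0,-0.381,0],[0.773,-0.486,-0.118,0,0,-0.381,0],[0.773,-0.486,-0.118,0,0,-0.381,0],[0.773,-0.486,-0.118,0,0,-0.381,0],[0.773,-0.486,-0.118,0,0,-0.381,0]],
  ],
)

```text
clock: 2.03
position: [0.4277, -0.1964, 0.3123]
orientation: [0.0, 0.722, 0.692, 0.0]
ft_force: [0.8, -2.4, 0.1]
gripper_width: 0.0428
```

```bash
python3 - <<'E'
from h import *
Rt=frame([0,0,-1],np.radians(3.2))
print(sensors.state()['position'],sensors.state()['q'])
row([.6045,.0724,.28],Rt,-.0)
E
```

```text
[ 0.42767624 -0.19643859  0.31228957] [-5.08410543e-01  6.66575088e-02  1.60866798e+00 -1.90038384e-05
  1.46560326e+00 -4.66690892e-01]
[0.368, 0.2206, 0.0431, 0.0002, 0.0001, -0.0311, -0.0]
```

carry_out(
  plan=[
    [[0.368,0.22,0.016,0,0,-0.031,0],[0.368,0.22,0.016,0,0,-0.031,0],[0.368,0.22,0.016,0,0,-0.031,0],[0.368,0.22,0.016,0,0,-0.031,0],[0.368,0.22,0.016,0,0,-0.031,0],[0.368,0.22,0.016,0,0,-0.031,0],[0.368,0.22,0.016,0,0,-0.031,0],[0.368,0.22,0.016,0,0,-0.031,0],[0.368,0.22,0.043,0,0,-0.031,0],[0.368,0.22,0.06,0,0,-0.031,0]],
  ],
)

```text
clock: 2.87
position: [0.6044, 0.0742, 0.2654]
orientation: [-0.0, 0.686, 0.727, -0.0]
ft_force: [0.4, -0.0, -0.4]
gripper_width: 0.0429
```

```bash
python3 - <<'E'
from h import *
Rt=frame([0,0,-1],np.radians(3.2))
print(sensors.state()['position'],sensors.state()['q'])
shot("top","t1",(180,80,400,260),3.3); shot("side","s1",(180,80,380,270),3)
print([(c,np.round(d["location"],3),d["confidence"]) for c in ("top","side") for d in tip_of(c,"crank_mid")])
row([.6045,.0724,.188],Rt,-.0)
E
```

```text
[0.60441276 0.07422608 0.26544803] [ 6.21937231e-02  4.11879622e-01  1.29144923e+00 -3.45642991e-04
  1.43881245e+00  3.94098013e-03]
[('top', array([ 0.749, -0.262, -0.002]), 0.3), ('side', array([0.603, 0.071, 0.201]), 0.86)]
[0.0002, 0.0004, 0.1066, 0.0003, 0.0001, -0.0001, -0.0]
```

View pics/s1.png

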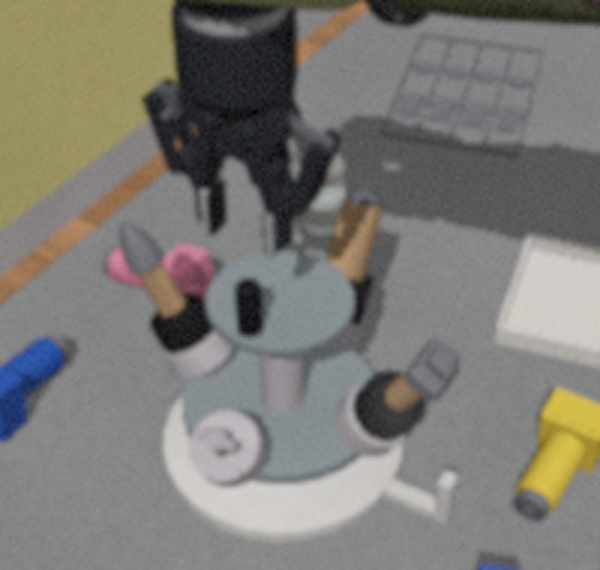

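View pics/t1.png

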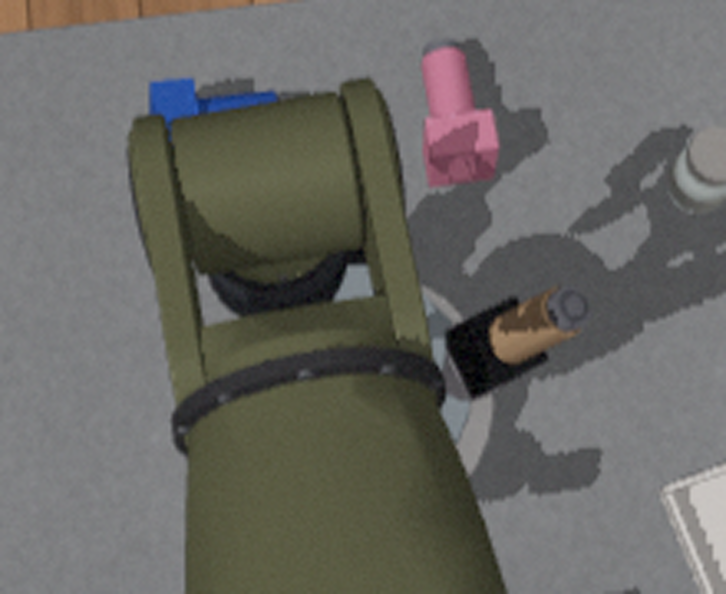

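carry_out(
  plan=[
    [[0,0,0.04,0,0,0,0],[0,0,0.075,0,0,0,0],[0,0,0.09,0,0,0,0],[0,0,0.1,0,0,0,0],[0,0,0.103,0,0,0,0],[0,0,0.103,0,0,0,-0.3],[0,0,0.103,0,0,0,-0.6],[0,0,0.103,0,0,0,-0.7],[0,0,0.103,0,0,0,-0.8],[0,0,0.103,0,0,0,-0.8]],
  ],
  squeeze=20,
)

```text
clock: 3.9
position: [0.6047, 0.0722, 0.1922]
orientation: [0.001, 0.687, 0.726, 0.001]
ft_force: [-1.3, -1.0, 5.3]
gripper_width: 0.0194
```

```bash
python3 - <<'E'
from h import *
p,r0=pose(); print(p,r0.as_quat())
shot("side","s2",(180,80,380,270),3)
# arc rows
C=np.array([.607,.0275]); d=p[:2]-C; a0=np.arctan2(d[1],d[0]); print(np.degrees(a0),np.hypot(*d))
for k in range(1,15):
    t=-np.radians(89)*k/14
    c,s=np.cos(t),np.sin(t); q=C+np.array([[c,-s],[s,c]])@d
    row([*q,p[2]],R.from_rotvec([0,0,t])*r0,-.8)
E
```

```text
[0.60469474 0.07224384 0.1922406 ] [0.68723657 0.7264319  0.00100468 0.00125761]
92.94934253648506 0.04480318467003514
[-0.0004, 0.0066, 0.0001, 0.0, -0.0001, 0.0353, -0.8]
[-0.0015, 0.0131, 0.0001, 0.0001, -0.0002, 0.0706, -0.8]
[-0.0034, 0.0195, 0.0001, 0.0001, -0.0003, 0.1059, -0.8]
[-0.0059, 0.0256, 0.0001, 0.0001, -0.0005, 0.1413, -0.8]
[-0.0091, 0.0314, 0.0001, 0.0001, -0.0006, 0.1766, -0.8]
[-0.0129, 0.0369, 0.0002, 0.0001, -0.0007, 0.2119, -0.8]
[-0.0173, 0.0418, 0.0002, 0.0001, -0.0008, 0.2472, -0.8]
[-0.0222, 0.0463, 0.0002, 0.0001, -0.0009, 0.2825, -0.8]
[-0.0276, 0.0501, 0.0002, 0.0002, -0.001, 0.3179, -0.8]
[-0.0334, 0.0534, 0.0002, 0.0002, -0.0011, 0.3532, -0.8]
[-0.0395, 0.056, 0.0002, 0.0002, -0.0013, 0.3885, -0.8]
[-0.0458, 0.0579, 0.0002, 0.0002, -0.0014, 0.4238, -0.8]
[-0.0523, 0.059, 0.0003, 0.0002, -0.0015, 0.4591, -0.8]
[-0.0589, 0.0595, 0.0003, 0.0002, -0.0016, 0.4944, -0.8]
```

View pics/s2.png

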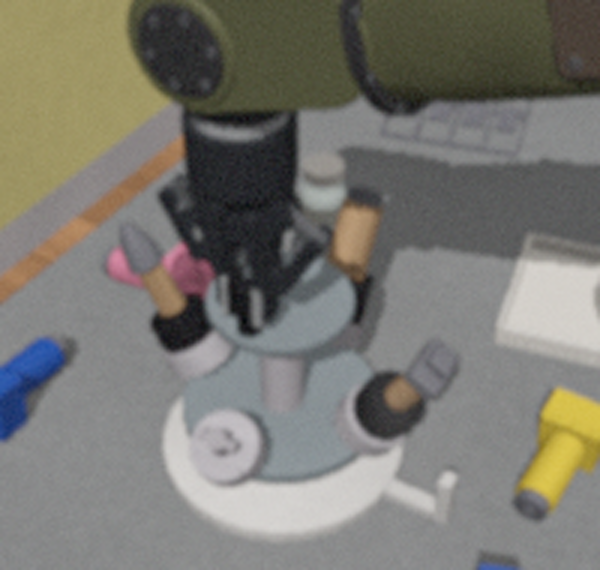

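carry_out(
  plan=[
    [[-0.0004,0.0066,0,0,0,0.035,-0.8],[-0.0015,0.0131,0,0,0,0.071,-0.8],[-0.0034,0.0195,0,0,0,0.106,-0.8],[-0.0059,0.0256,0,0,0,0.141,-0.8],[-0.0091,0.0314,0,0,0,0.177,-0.8],[-0.0129,0.0369,0,0,0,0.212,-0.8],[-0.0173,0.0418,0,0,0,0.247,-0.8],[-0.0222,0.0463,0,0,0,0.283,-0.8],[-0.0222,0.0463,0,0,0,0.283,-0.8],[-0.0222,0.0463,0,0,0,0.283,-0.8]],
  ],
)

```text
clock: 4.78
position: [0.6408, 0.0576, 0.1924]
orientation: [0.001, 0.932, 0.362, 0.002]
ft_force: [5.3, 0.8, -4.7]
gripper_width: 0.0194
```

```bash
python3 - <<'E'
from h import *
p,r0=pose(); print(p,r0.as_quat(),sensors.state()['q'])
shot("side","s3",(180,80,380,270),3)
C=np.array([.607,.0275]); d=p[:2]-C; a0=np.arctan2(d[1],d[0]); print(np.degrees(a0),np.hypot(*d))
for n in ("crank_mid","handle","place","grip"):
  print(n,[(np.round(d["location"],3),d["confidence"]) for d in tip_of("side",n)])
T=np.radians(4-np.degrees(a0)); N=6
for k in range(1,N+1):
    t=T*k/N
    c,s=np.cos(t),np.sin(t); q=C+np.array([[c,-s],[s,c]])@d
    row([*q,p[2]],R.from_rotvec([0,0,t])*r0,-.8)
E
```

```text
[0.64077609 0.0575541  0.19238053] [9.32307593e-01 3.61658997e-01 2.11295537e-03 9.26099235e-04] [ 3.27922381e-02  5.37169476e-01  1.27922896e+00 -3.60741772e-04
  1.32059349e+00  8.63581562e-01]
41.66281105451373 0.04521142984146911
crank_mid [(array([0.638, 0.058, 0.2  ]), 0.91)]
handle [(array([0.844, 0.09 , 0.019]), 0.87), (array([0.321, 0.078, 0.018]), 0.83), (array([ 0.849, -0.076,  0.022]), 0.74), (array([ 0.387, -0.052,  0.02 ]), 0.68), (array([ 0.515, -0.057,  0.147]), 0.62)]
place [(array([ 0.542, -0.034,  0.092]), 0.81)]
grip [(array([0.382, 0.108, 0.032]), 0.97), (array([0.841, 0.16 , 0.031]), 0.95), (array([ 0.392, -0.124,  0.028]), 0.9), (array([ 0.542, -0.038,  0.095]), 0.78), (array([ 0.61 ,  0.023, -0.   ]), 0.73), (array([ 0.78 , -0.072,  0.03 ]), 0.56), (array([0.514, 0.022, 0.089]), 0.54)]
[-0.0004, 0.0069, 0.0, -0.0001, -0.0001, 0.0353, -0.8]
[-0.0016, 0.0134, 0.0, -0.0002, -0.0002, 0.0702, -0.8]
[-0.0035, 0.0197, 0.0001, -0.0004, -0.0003, 0.105, -0.8]
[-0.006, 0.0258, 0.0001, -0.0005, -0.0004, 0.1399, -0.8]
[-0.0092, 0.0316, 0.0001, -0.0006, -0.0005, 0.1748, -0.8]
[-0.0131, 0.037, 0.0001, -0.0007, -0.0007, 0.2096, -0.8]
```

View pics/s3.png

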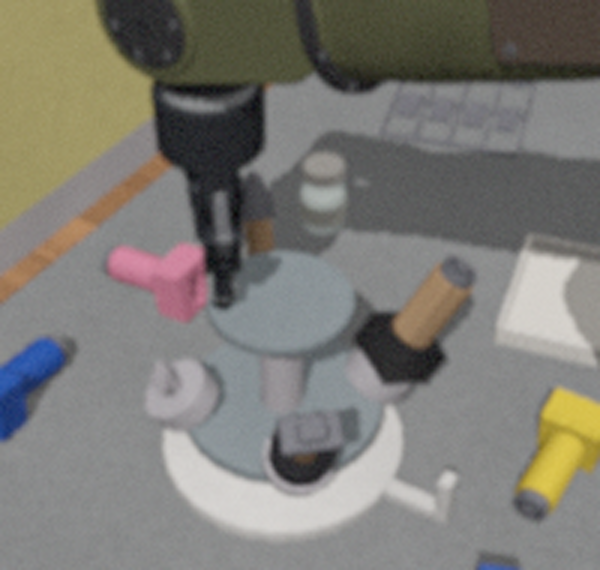

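The carousel has turned about half-way and the square foot is at (400,345) in the crop. I'll do the second half now.

carry_out(
  plan=[
    [[-0.0004,0.0069,0,0,0,0.035,-0.8],[-0.0016,0.0134,0,0,0,0.07,-0.8],[-0.0035,0.0197,0,0,0,0.105,-0.8],[-0.006,0.0258,0,0,0,0.14,-0.8],[-0.0092,0.0316,0,0,0,0.175,-0.8],[-0.0131,0.037,0,0,0,0.21,-0.8],[-0.0131,0.037,0,0,0,0.21,-0.8],[-0.0131,0.037,0,0,0,0.21,-0.8],[-0.0131,0.037,0,0,0,0.21,-0.8],[-0.0131,0.037,0,0,0,0.21,-0.8]],
  ],
)

```text
clock: 5.87
position: [0.6528, 0.0302, 0.1925]
orientation: [0.001, 0.999, 0.043, 0.003]
ft_force: [9.4, -2.9, -7.0]
gripper_width: 0.0195
```

```bash
python3 - <<'E'
from h import *
p,r0=pose(); print(p,r0.as_quat(),sensors.state()['q'])
shot("side","s4",(200,130,350,260),4);shot("top","t4",(180,80,400,260),3.3)
C=np.array([.607,.0275]); d=p[:2]-C; a0=np.arctan2(d[1],d[0]); print(np.degrees(a0),np.hypot(*d))
for c in ("side","top"):
 for n in ("crank_mid","handle","place","front_place","stand"):
  print(c,n,[(np.round(d["location"],3),d["confidence"]) for d in tip_of(c,n)])
E
```

```text
[0.65280531 0.03017137 0.19246079] [9.99081684e-01 4.27070881e-02 3.39224312e-03 6.22035425e-04] [-9.51688395e-03  5.59076772e-01  1.24574588e+00 -9.14528085e-04
  1.32992989e+00  1.47605389e+00]
3.337719769092437 0.045883142202017835
side crank_mid [(array([0.65 , 0.03 , 0.202]), 0.83)]
side handle [(array([ 0.847, -0.078,  0.023]), 0.93), (array([0.845, 0.088, 0.018]), 0.82), (array([0.321, 0.077, 0.022]), 0.76), (array([ 0.388, -0.054,  0.019]), 0.6), (array([0.482, 0.02 , 0.15 ]), 0.58)]
side place [(array([0.517, 0.018, 0.09 ]), 0.72), (array([ 0.435, -0.287, -0.   ]), 0.57), (array([0.483, 0.017, 0.151]), 0.28)]
side front_place [(array([0.518, 0.022, 0.088]), 0.78)]
side stand [(array([0.612, 0.026, 0.   ]), 0.73)]
top crank_mid []
top handle [(array([0.84 , 0.091, 0.022]), 0.83), (array([ 0.849, -0.075,  0.022]), 0.6)]
top place []
top front_place [(array([ 0.748, -0.265, -0.   ]), 0.62)]
top stand []
```

View pics/s4.png

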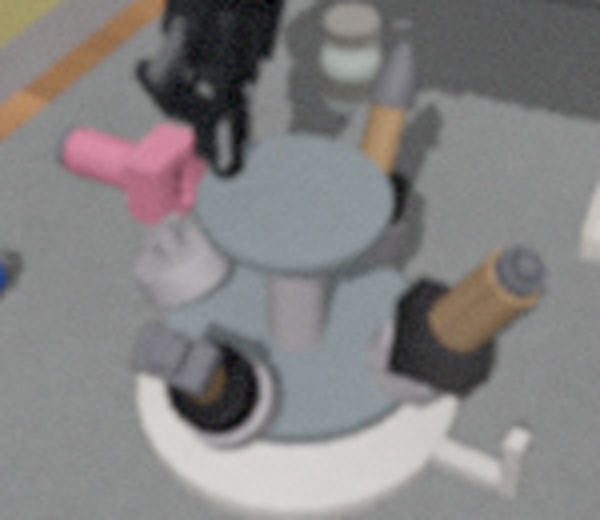

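View pics/t4.png

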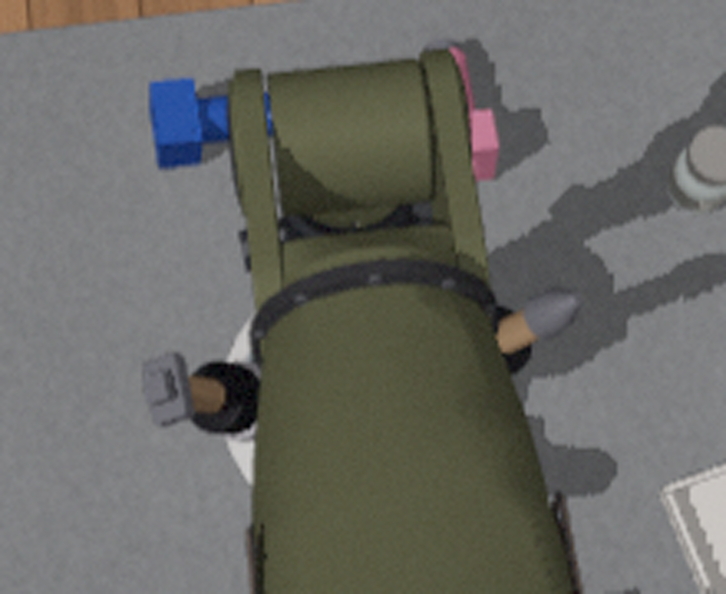

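```bash
python3 - <<'E'
from h import *
S=lambda u,v:(200+u/4,130+v/4)
c=back("side",*S(295,203),.175); n=back("side",*S(517,440),.05); h=back("side",*S(523,268),.09+.111*.866)
# base circle centre
print(c,n,h)
for nm,q in (("nib",n),("hub",h)): d=q-c; print(nm,np.degrees(np.arctan2(d[1],d[0])),np.hypot(*d[:2]))
C=np.array([.607,.0275])
for q in (n,h): d=q[:2]-C; print(np.degrees(np.arctan2(d[1],d[0])),np.hypot(*d[:2]))
E
```

```text
[0.60146285 0.03184896 0.175     ] [0.44989778 0.02139737 0.05      ] [0.46117426 0.01893433 0.186126  ]
nib -176.05525429337624 0.15192500941102866
hub -174.74031080058495 0.1408817890354773
-177.77546671682128 0.15722070709522568
-176.63836092852662 0.1460770972104119
```

carry_out(
  plan=[
    [[0,0.0014,0,0,0,0,-0.8],[0,0.0014,0,0,0,0,-0.8],[0,0.0014,0,0,0,0,-0.5],[0,0.0014,0,0,0,0,-0.2],[0,0.0014,0,0,0,0,-0.2],[0,0.0014,0,0,0,0,-0.2],[0,0.0014,-0.03,0,0,0,-0.2],[0,0.0014,-0.06,0,0,0,-0.2],[0,0.0014,-0.11,0,0,0,-0.2],[0,0.0014,-0.15,0,0,0,0]],
  ],
)

```text
clock: 7.3
position: [0.6519, 0.0292, 0.3073]
orientation: [0.001, 0.999, 0.043, 0.004]
ft_force: [0.1, -0.6, 0.7]
gripper_width: 0.0425
```

```bash
python3 - <<'E'
from h import *
p,r0=pose(); print(p,sensors.state()['q'])
shot("side","s5",(200,130,350,260),4)
for n in ("crank_mid","handle","place","front_place"):
  print(n,[(np.round(d["location"],3),d["confidence"]) for d in tip_of("side",n)])
yaw=np.radians(3.5)
ax=np.array([-.5*np.cos(yaw),-.5*np.sin(yaw),.866])
H=np.array([.4825,.0200,.151]); 
for off in (.115,):
  g=H+ax*(.004+off); tcp=g-ax*.019
  print("tcp",tcp)
  for jy in (-87.5-45,-87.5,): row(tcp,frame(-ax,np.radians(jy)),.9)
E
```

```text
[0.65189802 0.0292069  0.30725424] [-1.09762190e-02  4.97155723e-01  1.07609934e+00 -9.78915332e-04
  1.56087251e+00  1.47400755e+00]
crank_mid [(array([0.649, 0.032, 0.204]), 0.91), (array([ 0.435, -0.291,  0.   ]), 0.49)]
handle [(array([0.843, 0.091, 0.021]), 0.95), (array([0.32 , 0.075, 0.021]), 0.94), (array([ 0.85 , -0.076,  0.025]), 0.85), (array([0.482, 0.019, 0.149]), 0.76), (array([ 0.389, -0.052,  0.019]), 0.66)]
place [(array([0.518, 0.023, 0.094]), 0.58)]
front_place []
tcp [0.43259326 0.01694757 0.2376    ]
[-0.2932, -0.0088, 0.087, 0.0588, 0.1582, 0.2351, 0.9]
[-0.2932, -0.0088, 0.087, -0.0004, 0.1649, 0.0125, 0.9]
```

View pics/s5.png

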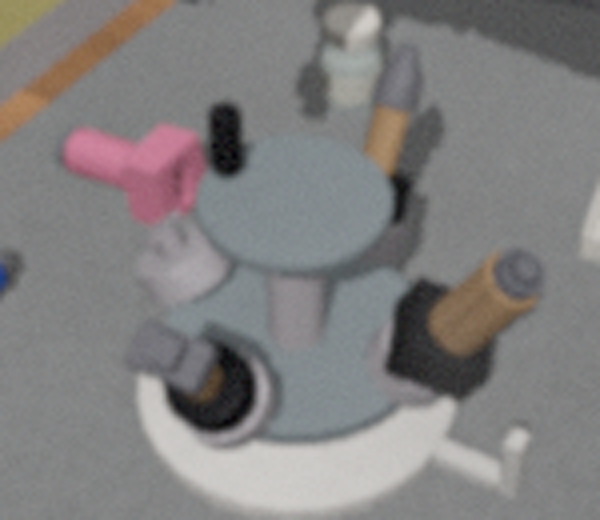

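carry_out(
  plan=[
    [[-0.1,-0.003,0.0,0,0.03,0.003,0.2],[-0.293,-0.009,0.06,0,0.165,0.0125,0.6],[-0.293,-0.009,0.07,0,0.165,0.0125,0.9],[-0.293,-0.009,0.087,0,0.165,0.0125,0.9],[-0.293,-0.009,0.087,0,0.165,0.0125,0.9],[-0.293,-0.009,0.087,0,0.165,0.0125,0.9],[-0.293,-0.009,0.087,0,0.165,0.0125,0.9],[-0.293,-0.009,0.087,0,0.165,0.0125,0.9],[-0.293,-0.009,0.087,0,0.165,0.0125,0.9],[-0.293,-0.009,0.087,0,0.165,0.0125,0.9]],
  ],
)

```text
clock: 8.38
position: [0.4322, 0.017, 0.2371]
orientation: [-0.01, 0.966, 0.022, 0.259]
ft_force: [0.7, -0.1, 0.0]
gripper_width: 0.081
```

```bash
python3 - <<'E'
from h import *
p,r0=pose(); print(p,r0.as_matrix().round(3).tolist(),sensors.state()['q'])
shot("side","s6",(180,60,380,270),2.8)
yaw=np.radians(3.5)
ax=np.array([-.5*np.cos(yaw),-.5*np.sin(yaw),.866])
H=np.array([.4825,.0200,.151]); 
for off in (.115,0):
  tcp=H+ax*(.004+off-.019); row(tcp,frame(-ax,np.radians(-87.5)),.9)
E
```

```text
[0.43216899 0.01701225 0.23706083] [[0.865, 0.048, 0.499], [0.037, -0.999, 0.031], [0.5, -0.009, -0.866]] [-0.08822647 -0.24283515  2.14403096  0.11372626  0.72516031  1.37172725]
[-0.0004, 0.0001, -0.0004, -0.0003, -0.0001, -0.0001, 0.9]
[-0.0005, 0.0002, 0.153, -0.0003, -0.0001, -0.0001, 0.9]
```

View pics/s6.png

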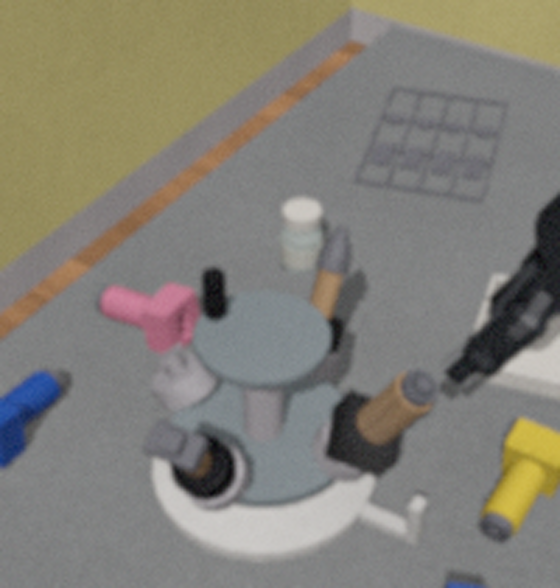

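```bash
python3 - <<'E'
from h import *
p,r0=pose(); m=r0.as_matrix()
f=lambda q:((proj("side",q)-[180,60])*2.8).round()
for s in (-.041,0,.041): print(f(p-.013*m[:,2]+s*m[:,1]))
print([f(p+t*m[:,2]) for t in (0,.03,.06,.1)])
E
```

```text
[451. 371.]
[474. 338.]
[496. 306.]
[array([464., 346.]), array([441., 365.]), array([420., 383.]), array([393., 406.])]
```

carry_out(
  plan=[
    [[0,0,0.03,0,0,0,0.9],[0,0,0.06,0,0,0,0.9],[0,0,0.09,0,0,0,0.9],[0,0,0.115,0,0,0,0.9],[0,0,0.135,0,0,0,0.9],[0,0,0.148,0,0,0,0.9],[0,0,0.153,0,0,0,0.9],[0,0,0.153,0,0,0,0.9],[0,0,0.153,0,0,0,0.5],[0,0,0.153,0,0,0,0.2]],
  ],
  squeeze=40,
)

```text
clock: 9.27
position: [0.4905, 0.0206, 0.1387]
orientation: [-0.01, 0.966, 0.022, 0.259]
ft_force: [0.3, -0.9, -0.2]
gripper_width: 0.0591
```

```bash
python3 - <<'E'
from h import *
p,r0=pose(); print(p,sensors.state()['q'])
shot("side","s7",(240,130,400,250),4)
E
```

```text
[0.49054822 0.02062583 0.13872764] [-0.06441983  0.06298111  2.12972049  0.15234558  0.43223492  1.33905714]
```

View pics/s7.png

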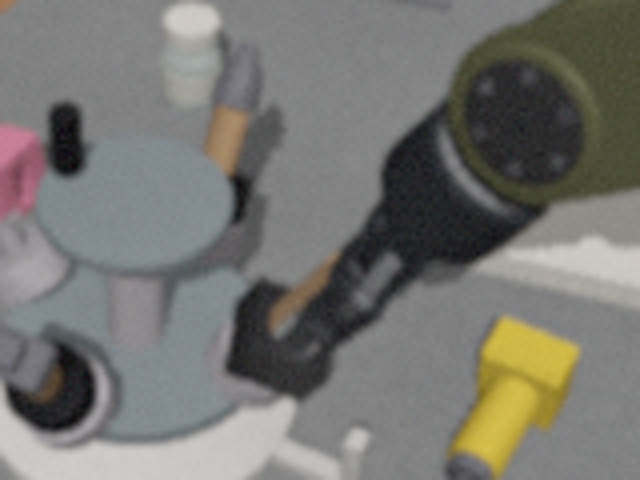

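carry_out(
  plan=[
    [[0,0,0,0,0,0,-0.1],[0,0,0,0,0,0,-0.2],[0,0,0,0,0,0,-0.4],[0,0,0,0,0,0,-0.4],[0,0,0,0,0,0,-0.4],[0,0,0,0,0,0,-0.4],[0,0,0,0,0,0,-0.4],[0,0,0,0,0,0,-0.4],[0,0,0,0,0,0,-0.4],[0,0,0,0,0,0,-0.4]],
  ],
  squeeze=40,
)

```text
clock: 10.15
position: [0.4908, 0.0206, 0.1395]
orientation: [-0.01, 0.965, 0.022, 0.26]
ft_force: [-3.6, -0.6, 6.3]
gripper_width: 0.0353
```

```bash
python3 - <<'E'
from h import *
s=sensors.state(); print(s['position'],s['ft_force'],s['torque'],s['gripper_width'])
shot("side","s8",(240,130,400,250),4)
print([(np.round(d["location"],3),d["confidence"]) for d in tip_of("side","place")])
E
```

```text
[0.4907582  0.02057855 0.1395022 ] [-3.63513396 -0.58573516  6.27051629] [0.09899611 0.28440189 0.18030474] 0.03530742267011973
[(array([0.517, 0.022, 0.092]), 0.84)]
```

View pics/s8.png

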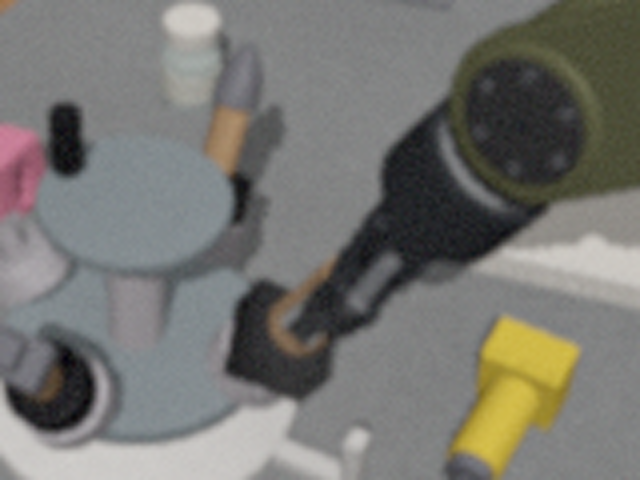

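carry_out(
  plan=[
    [[0,0,0,0,0,-0.02,-0.4],[0,0,0,0,0,-0.045,-0.4],[0,0,0,0,0,-0.07,-0.4],[0,0,0,0,0,-0.095,-0.4],[0,0,0,0,0,-0.12,-0.4],[0,0,0,0,0,-0.145,-0.4],[0,0,0,0,0,-0.17,-0.4],[0,0,0,0,0,-0.19,-0.4],[0,0,0,0,0,-0.2,-0.4],[0,0,0,0,0,-0.2,-0.4]],
  ],
)

```text
clock: 11.08
position: [0.4907, 0.0207, 0.1396]
orientation: [0.071, 0.911, 0.32, 0.25]
ft_force: [-0.3, 0.1, 1.5]
gripper_width: 0.0353
```

```bash
python3 - <<'E'
from h import *
s=sensors.state(); print(s['position'],s['ft_force'],s['torque'],s['gripper_width'],s['q'])
shot("side","s9",(240,130,400,250),4)
print([(np.round(d["location"],3),d["confidence"]) for d in tip_of("side","place")])
E
```

```text
[0.4907363  0.02067351 0.13963898] [-0.28041117  0.09191171  1.52861317] [0.07386642 0.32729737 0.05241164] 0.03528013524347356 [-0.06433541  0.06122449  2.12956655  0.15247411  0.43239588  0.70918998]
[(array([0.518, 0.021, 0.092]), 0.59)]
```

View pics/s9.png

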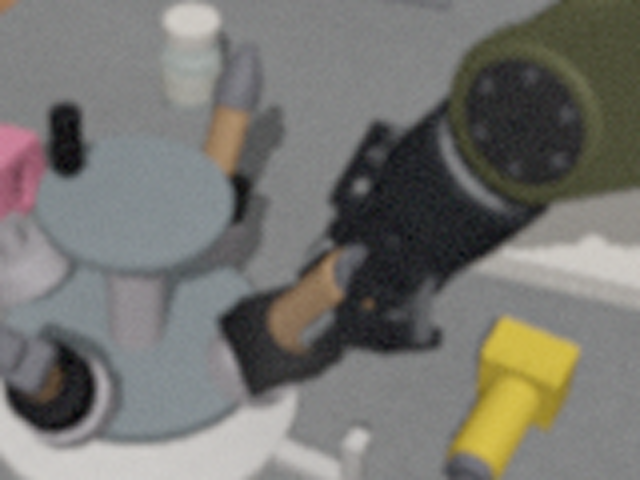

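The foot turned with the fingers, the forces stayed small and the carousel didn't move. I'll turn the rest, about 34° more.

carry_out(
  plan=[
    [[0,0,0,0,0,-0.02,-0.4],[0,0,0,0,0,-0.045,-0.4],[0,0,0,0,0,-0.07,-0.4],[0,0,0,0,0,-0.095,-0.4],[0,0,0,0,0,-0.12,-0.4],[0,0,0,0,0,-0.14,-0.4],[0,0,0,0,0,-0.16,-0.4],[0,0,0,0,0,-0.175,-0.4],[0,0,0,0,0,-0.186,-0.4],[0,0,0,0,0,-0.186,-0.4]],
  ],
)

```text
clock: 12.02
position: [0.4903, 0.0207, 0.1394]
orientation: [0.139, 0.781, 0.568, 0.219]
ft_force: [-4.3, 0.2, 3.2]
gripper_width: 0.0351
```

```bash
python3 - <<'E'
from h import *
s=sensors.state(); print(s['position'],s['ft_force'],s['torque'],s['gripper_width'],s['q'])
shot("side","s10",(240,130,400,250),4)
print([(np.round(d["location"],3),d["confidence"]) for d in tip_of("side","place")])
yaw=np.radians(3.5)
ax=np.array([-.5*np.cos(yaw),-.5*np.sin(yaw),.866])
p,r0=pose(); print(r0.as_matrix()[:,2],-ax, r0.inv().apply(ax)*.06/.75)
E
```

```text
[0.49029016 0.02065239 0.13935014] [-4.32896877  0.17178686  3.21449398] [0.21345827 0.97120205 0.05680336] 0.03513340880344446 [-0.06448466  0.06107441  2.13013097  0.1524206   0.43324024  0.12707281]
[(array([0.516, 0.015, 0.091]), 0.75)]
[ 0.50034726  0.03153006 -0.86525053] [ 0.4990674   0.03052427 -0.866     ] [ 1.14011682e-04  8.68939466e-05 -7.99981115e-02]
```

View pics/s10.png

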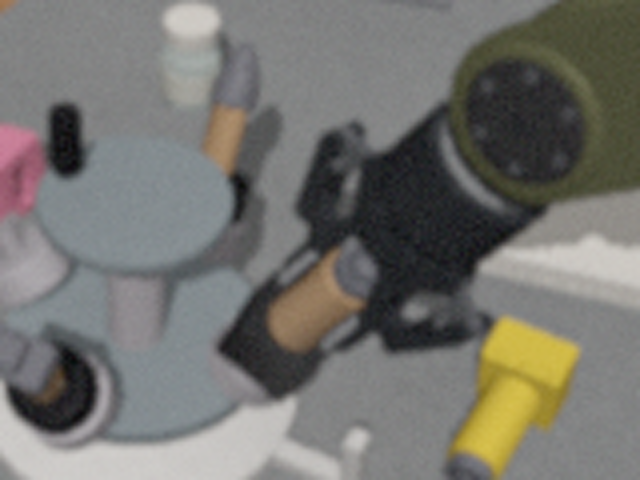

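carry_out(
  plan=[
    [[0,0,-0.002,0,0,0,-0.4],[0,0,-0.005,0,0,0,-0.4],[0,0,-0.009,0,0,0,-0.4],[0,0,-0.013,0,0,0,-0.4],[0,0,-0.017,0,0,0,-0.4],[0,0,-0.02,0,0,0,-0.4],[0,0,-0.02,0,0,0,-0.4],[0,0,-0.02,0,0,0,-0.4],[0,0,-0.02,0,0,0,-0.4],[0,0,-0.02,0,0,0,-0.4]],
  ],
)

```text
clock: 12.95
position: [0.4828, 0.0202, 0.1522]
orientation: [0.139, 0.782, 0.567, 0.219]
ft_force: [0.1, 0.6, -1.2]
gripper_width: 0.0352
```

```bash
python3 - <<'E'
from h import *
s=sensors.state(); print(s['position'],s['ft_force'],s['torque'],s['gripper_width'],s['q'])
shot("side","s11",(240,130,400,250),4)
print([(np.round(d["location"],3),d["confidence"]) for d in tip_of("side","place")])
E
```

```text
[0.48281323 0.02018552 0.15222408] [ 0.0503654   0.59275833 -1.16912082] [-0.00212413  0.38571354  0.00762253] 0.03524040499007969 [-0.06710038  0.01946158  2.13649952  0.14445906  0.46849527  0.13648904]
[(array([0.518, 0.019, 0.091]), 0.58)]
```

View pics/s11.png

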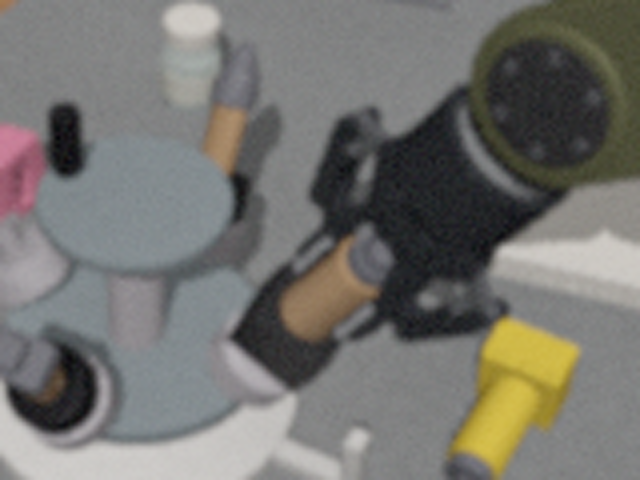

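The grip is sliding off freely, with 15 mm drawn and only the weight's force showing. I'll keep drawing along the axis.

carry_out(
  plan=[
    [[0,0,-0.01,0,0,0,-0.4],[0,0,-0.02,0,0,0,-0.4],[0,0,-0.035,0,0,0,-0.4],[0,0,-0.05,0,0,0,-0.4],[0,0,-0.07,0,0,0,-0.4],[0,0,-0.09,0,0,0,-0.4],[0,0,-0.11,0,0,0,-0.4],[0,0,-0.12,0,0,0,-0.4],[0,0,-0.12,0,0,0,-0.4],[0,0,-0.12,0,0,0,-0.4]],
  ],
)

```text
clock: 13.88
position: [0.4378, 0.0173, 0.2303]
orientation: [0.139, 0.782, 0.567, 0.22]
ft_force: [-0.1, -0.3, -2.0]
gripper_width: 0.0351
```

```bash
python3 - <<'E'
from h import *
s=sensors.state(); print(s['position'],s['ft_force'],s['torque'],s['gripper_width'],s['q'])
shot("side","s12",(200,110,420,250),3.5)
for n in("tray_in","tray"): print([(np.round(d["location"],3),d["confidence"]) for d in tip_of("side",n)])
p,r0=pose()
T=np.array([.440,-.287])
for jy in (-30,-50):
  row([p[0],p[1]-.08,.25],frame([0,0,-1],np.radians(jy)),-.4)
  row([T[0],T[1],.18],frame([0,0,-1],np.radians(jy)),-.4)
print(np.degrees(np.arctan2(r0.as_matrix()[1,1],r0.as_matrix()[0,1])))
E
```

```text
[0.43779223 0.0173292  0.23031086] [-0.09283225 -0.3339814  -2.01504572] [0.00353035 0.38109146 0.00066611] 0.03514343513577424 [-0.0857623  -0.22001623  2.14395561  0.11546846  0.69981978  0.16086921]
[(array([ 0.444, -0.287,  0.005]), 0.7)]
[(array([ 0.436, -0.287,  0.001]), 0.83)]
[-0.096, 0.0467, -0.0273, 0.1479, -0.0775, 0.0648, -0.4]
[-0.3959, 0.101, 0.0456, 0.1479, -0.0775, 0.0648, -0.4]
[-0.096, 0.0467, -0.0273, 0.1337, -0.1032, 0.1733, -0.4]
[-0.3959, 0.101, 0.0456, 0.1337, -0.1032, 0.1733, -0.4]
-21.04679337407618
```

View pics/s12.png

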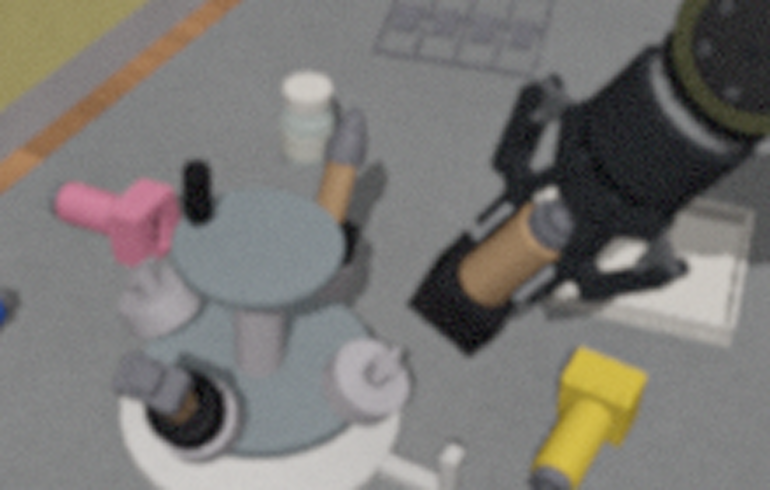

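```bash
python3 - <<'E'
from h import *
p,r0=pose()
row([.440,-.287,.2],frame([0,0,-1],np.radians(-30)),-.4)
E
```

```text
[-0.391, 0.1134, 0.0225, 0.1479, -0.0775, 0.0648, -0.4]
```

carry_out(
  plan=[
    [[-0.03,0.01,-0.005,0.01,-0.006,0.005,-0.4],[-0.08,0.025,-0.005,0.035,-0.019,0.016,-0.4],[-0.13,0.04,0.0,0.06,-0.032,0.027,-0.4],[-0.18,0.053,0.003,0.085,-0.045,0.038,-0.4],[-0.23,0.067,0.007,0.11,-0.058,0.049,-0.4],[-0.28,0.081,0.012,0.13,-0.068,0.057,-0.4],[-0.33,0.096,0.017,0.148,-0.0775,0.065,-0.4],[-0.37,0.107,0.02,0.148,-0.0775,0.065,-0.4],[-0.391,0.1134,0.0225,0.148,-0.0775,0.065,-0.4],[-0.391,0.1134,0.0225,0.148,-0.0775,0.065,-0.4]],
  ],
)

```text
clock: 14.87
position: [0.4396, -0.2894, 0.198]
orientation: [-0.001, 0.867, 0.499, -0.001]
ft_force: [-0.3, 0.1, -2.0]
gripper_width: 0.0352
```

```bash
python3 - <<'E'
from h import *
s=sensors.state(); print(s['position'],s['orientation'],s['ft_force'],s['gripper_width'],s['q'])
shot("side","s13",(240,90,460,260),3.4); shot("top","t13",(330,150,540,330),3.3)
for c in("side","top"): print([(np.round(d["location"],3),round(d["confidence"],2)) for n in ("handle","tray_in") for d in tip_of(c,n)])
row([.440,-.287,.075],frame([0,0,-1],np.radians(-30)),-.4)
E
```

```text
[ 0.43958027 -0.28941858  0.19802148] [-1.30052491e-03  8.66817695e-01  4.98623222e-01 -5.23879172e-04] [-0.30054907  0.12584403 -2.00444859] 0.03518711733808337 [-6.51872216e-01  2.78800203e-01  1.62809366e+00  4.14764844e-05
  1.23750267e+00 -1.25110119e-01]
[(array([0.844, 0.091, 0.018]), 0.98), (array([0.318, 0.079, 0.022]), 0.89), (array([ 0.438, -0.289,  0.21 ]), 0.82), (array([ 0.388, -0.054,  0.02 ]), 0.66), (array([ 0.846, -0.076,  0.022]), 0.64), (array([ 0.445, -0.288,  0.007]), 0.93)]
[(array([ 0.391, -0.053,  0.025]), 0.75), (array([0.319, 0.076, 0.02 ]), 0.74), (array([ 0.441, -0.287,  0.21 ]), 0.64), (array([0.843, 0.091, 0.021]), 0.56), (array([ 0.444, -0.288,  0.139]), 0.44), (array([0.517, 0.019, 0.094]), 0.58), (array([ 0.438, -0.292,  0.007]), 0.57)]
[-0.0013, 0.0003, 0.1671, 0.0001, -0.0001, 0.0002, -0.4]
```

View pics/s13.png

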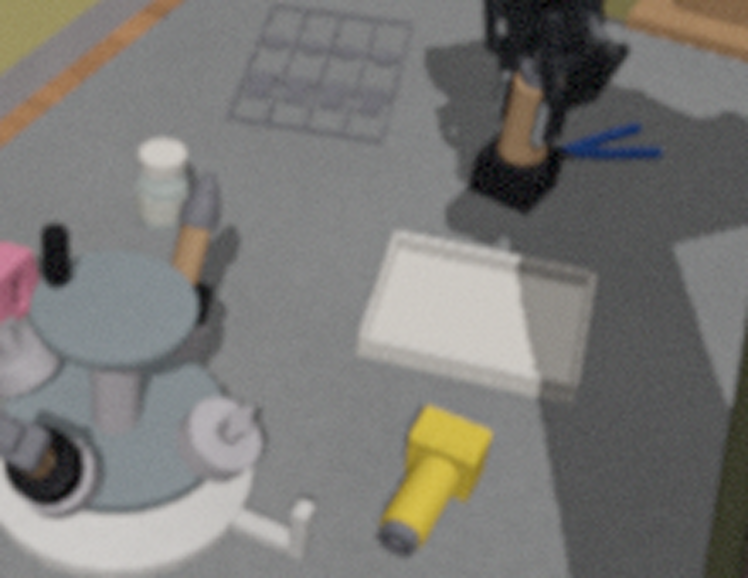

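View pics/t13.png

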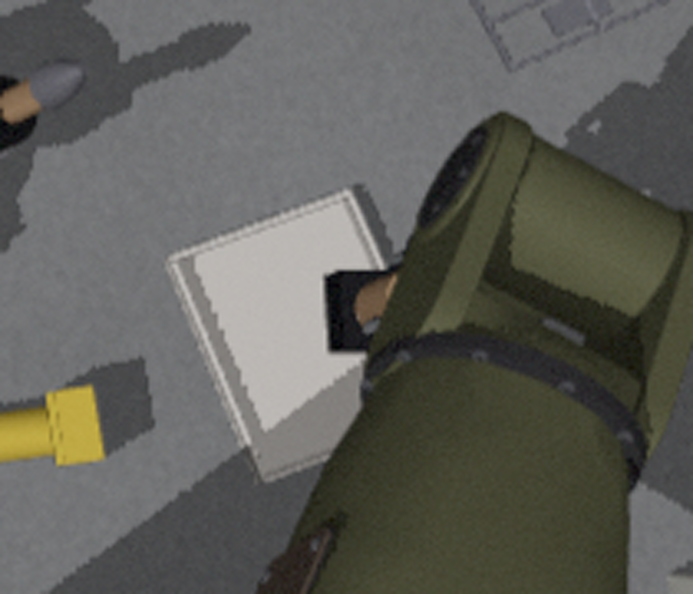

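carry_out(
  plan=[
    [[0,0,0.03,0,0,0,-0.4],[0,0,0.07,0,0,0,-0.4],[0,0,0.105,0,0,0,-0.4],[0,0,0.13,0,0,0,-0.4],[-0.001,0,0.15,0,0,0,-0.4],[-0.001,0,0.162,0,0,0,-0.4],[-0.001,0,0.168,0,0,0,-0.4],[-0.001,0,0.172,0,0,0,-0.4],[-0.001,0,0.172,0,0,0,-0.4],[-0.001,0,0.172,0,0,0,-0.4]],
  ],
)

```text
clock: 16.0
position: [0.4402, -0.2868, 0.0721]
orientation: [0.001, 0.866, 0.5, 0.0]
ft_force: [0.1, 0.6, -1.8]
gripper_width: 0.0353
```

```bash
python3 - <<'E'
from h import *
s=sensors.state(); print(s['position'],s['orientation'],s['ft_force'],s['gripper_width'])
shot("side","s14",(330,110,450,220),5)
for c in("side",): print([(np.round(d["location"],3),round(d["confidence"],2)) for n in ("handle","grip") for d in tip_of(c,n)])
row([.440,-.287,s['position'][2]],frame([0,0,-1],np.radians(-30)),-.4)
E
```

```text
[ 0.44024643 -0.28683153  0.07214235] [5.91640750e-04 8.65832857e-01 5.00332847e-01 3.96347232e-04] [ 0.08783243  0.55484583 -1.7624317 ] 0.0353017317572447
[(array([0.841, 0.088, 0.019]), 0.94), (array([0.321, 0.079, 0.022]), 0.94), (array([ 0.44 , -0.29 ,  0.084]), 0.92), (array([ 0.387, -0.057,  0.019]), 0.8), (array([ 0.848, -0.075,  0.024]), 0.64), (array([0.839, 0.162, 0.03 ]), 0.9), (array([0.382, 0.109, 0.03 ]), 0.85), (array([ 0.44 , -0.291,  0.017]), 0.79), (array([ 0.78 , -0.076,  0.029]), 0.72), (array([ 0.392, -0.121,  0.031]), 0.59), (array([0.515, 0.018, 0.091]), 0.22)]
[-0.0002, -0.0001, -0.0002, 0.0004, -0.0, 0.0002, -0.4]
```

View pics/s14.png

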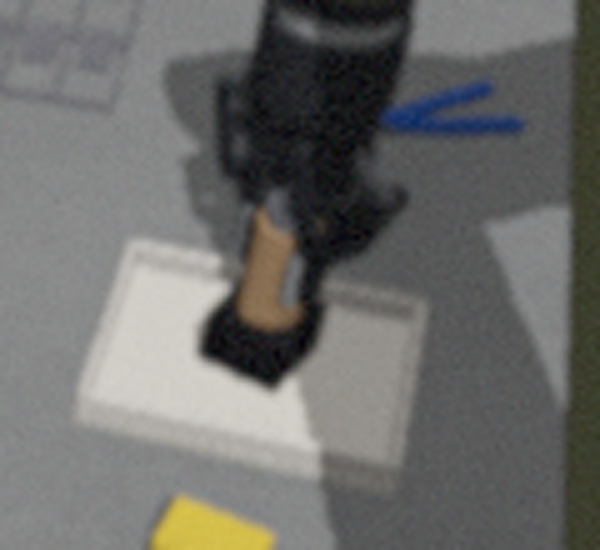

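carry_out(
  plan=[
    [[0,0,0.001,0,0,0,-0.4],[0,0,0.0025,0,0,0,-0.4],[0,0,0.004,0,0,0,-0.4],[0,0,0.0055,0,0,0,-0.4],[0,0,0.007,0,0,0,-0.4],[0,0,0.0085,0,0,0,-0.4],[0,0,0.0095,0,0,0,-0.4],[0,0,0.0105,0,0,0,-0.4],[0,0,0.011,0,0,0,-0.4],[0,0,0.011,0,0,0,-0.4]],
  ],
)

```text
clock: 16.98
position: [0.4401, -0.2868, 0.0637]
orientation: [0.0, 0.866, 0.5, 0.0]
ft_force: [-1.4, -0.3, -1.6]
gripper_width: 0.0355
```

carry_out(
  plan=[
    [[0,0,0.0007,0,0,0,-0.4],[0,0,0.0013,0,0,0,-0.4],[0,0,0.0018,0,0,0,-0.4],[0,0,0.0023,0,0,0,-0.4],[0,0,0.0027,0,0,0,-0.4],[0,0,0.0027,0,0,0,-0.4],[0,0,0.0027,0,0,0,-0.4],[0,0,0.0027,0,0,0,-0.4],[0,0,0.0027,0,0,0,-0.4],[0,0,0.0027,0,0,0,-0.4]],
  ],
)

```text
clock: 17.82
position: [0.4401, -0.2869, 0.0617]
orientation: [0.001, 0.866, 0.5, 0.0]
ft_force: [0.6, -0.3, -1.9]
gripper_width: 0.0349
```

Still only the weight, so no contact yet. I'll go down another 2 mm.

carry_out(
  plan=[
    [[0,0,0.0005,0,0,0,-0.4],[0,0,0.001,0,0,0,-0.4],[0,0,0.0014,0,0,0,-0.4],[0,0,0.0018,0,0,0,-0.4],[0,0,0.0022,0,0,0,-0.4],[0,0,0.0022,0,0,0,-0.4],[0,0,0.0022,0,0,0,-0.4],[0,0,0.0022,0,0,0,-0.4],[0,0,0.0022,0,0,0,-0.4],[0,0,0.0022,0,0,0,-0.4]],
  ],
)

```text
clock: 18.65
position: [0.4406, -0.2872, 0.0609]
orientation: [0.001, 0.866, 0.5, 0.001]
ft_force: [-0.5, 0.0, 8.9]
gripper_width: 0.0353
```

```bash
python3 - <<'E'
from h import *
s=sensors.state(); print(s['position'],s['orientation'],s['ft_force'],s['gripper_width'])
shot("side","s15",(330,110,450,220),5)
print([(np.round(d["location"],3),round(d["confidence"],2)) for n in ("handle","grip") for d in tip_of("side",n)])
E
```

```text
[ 0.44061101 -0.28720705  0.06090311] [1.23885339e-03 8.65880548e-01 5.00248803e-01 6.90180190e-04] [-0.47651524  0.03480634  8.93749963] 0.035264753070709955
[(array([ 0.442, -0.29 ,  0.072]), 0.83), (array([ 0.849, -0.076,  0.024]), 0.78), (array([0.844, 0.089, 0.018]), 0.72), (array([0.318, 0.076, 0.022]), 0.72), (array([ 0.389, -0.051,  0.018]), 0.68), (array([ 0.78 , -0.075,  0.035]), 0.95), (array([ 0.44 , -0.291,  0.006]), 0.94), (array([ 0.391, -0.121,  0.029]), 0.76), (array([0.838, 0.161, 0.031]), 0.65), (array([0.384, 0.107, 0.028]), 0.63), (array([ 0.608,  0.026, -0.001]), 0.26)]
```

View pics/s15.png

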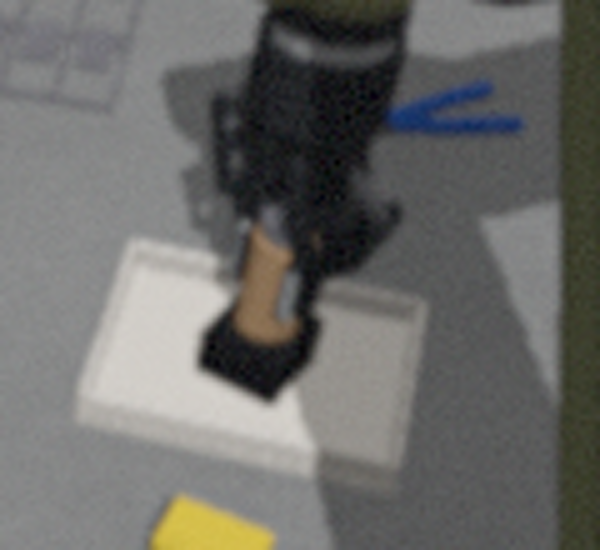

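The foot has touched the tray floor at about 9 N. I'll release slowly and then lift straight up.

carry_out(
  plan=[
    [[0,0,-0.0006,0,0,0,-0.4],[0,0,-0.0006,0,0,0,-0.15],[0,0,-0.0006,0,0,0,-0.05],[0,0,-0.0006,0,0,0,0.1],[0,0,-0.0006,0,0,0,0.3],[0,0,-0.0006,0,0,0,0.5],[0,0,-0.0006,0,0,0,0.6],[0,0,-0.0006,0,0,0,0.6],[0,0,-0.0006,0,0,0,0.6],[0,0,-0.0006,0,0,0,0.6]],
  ],
)

```text
clock: 19.63
position: [0.4406, -0.2872, 0.0613]
orientation: [0.001, 0.866, 0.5, 0.001]
ft_force: [-0.7, -0.2, 0.4]
gripper_width: 0.0684
```

carry_out(
  plan=[
    [[0,0,-0.01,0,0,0,0.6],[0,0,-0.03,0,0,0,0.6],[0,0,-0.05,0,0,0,0.6],[0,0,-0.08,0,0,0,0.6],[0,0,-0.11,0,0,0,0.6],[0,0,-0.15,0,0,0,0.6],[0,0,-0.19,0,0,0,0.6],[0,0,-0.23,0,0,0,0.6],[0,0,-0.25,0,0,0,0.6],[0,0,-0.25,0,0,0,0.6]],
  ],
)

```text
clock: 20.47
position: [0.4409, -0.2875, 0.2532]
orientation: [0.004, 0.866, 0.5, 0.002]
ft_force: [-0.0, 0.1, 0.2]
gripper_width: 0.0683
```

```bash
python3 - <<'E'
from h import *
s=sensors.state(); print(s['position'],s['ft_force'],s['gripper_width'],s['q'])
shot("side","s16",(190,90,450,280),3); shot("top","t16",(210,80,490,300),2.7)
for c in("side","top"):
  for n in ("handle","grip","place","front_place","stand","jar","kitbox","brush"): print(c,n,[(np.round(d["location"],3).tolist(),round(d["confidence"],2)) for d in tip_of(c,n)])
E
```

```text
[ 0.44091119 -0.28749908  0.25323998] [-0.04726187  0.09555224  0.20316079] 0.06831197784848822 [-6.47567405e-01  2.25217700e-01  1.56344197e+00  3.47538827e-04
  1.34365853e+00 -1.24663044e-01]
side handle [([0.848, -0.077, 0.022], 0.95), ([0.32, 0.076, 0.021], 0.81), ([0.44, -0.288, 0.073], 0.8), ([0.844, 0.09, 0.022], 0.77), ([0.388, -0.054, 0.018], 0.74)]
side grip [([0.838, 0.165, 0.03], 0.97), ([0.394, -0.122, 0.03], 0.92), ([0.382, 0.111, 0.031], 0.91), ([0.443, -0.292, 0.005], 0.72), ([0.512, 0.023, 0.088], 0.66), ([0.779, -0.076, 0.03], 0.65)]
side place [([0.517, 0.022, 0.093], 0.65), ([0.609, 0.024, 0.004], 0.43)]
side front_place [([0.516, 0.023, 0.089], 0.64)]
side stand [([0.607, 0.027, -0.001], 0.7)]
side jar [([0.749, -0.263, -0.001], 0.88)]
side kitbox [([0.584, 0.452, -0.001], 0.9)]
side brush [([0.357, 0.29, 0.001], 0.87), ([0.441, -0.286, 0.006], 0.47)]
top handle [([0.317, 0.074, 0.02], 0.76), ([0.391, -0.054, 0.028], 0.7), ([0.847, -0.077, 0.022], 0.69), ([0.846, 0.092, 0.024], 0.62), ([0.441, -0.285, 0.075], 0.6)]
top grip [([0.443, -0.286, 0.0], 0.93), ([0.393, -0.12, 0.03], 0.85), ([0.839, 0.159, 0.027], 0.68), ([0.38, 0.108, 0.03], 0.67), ([0.774, -0.076, 0.028], 0.6)]
top place [([0.519, 0.02, 0.093], 0.9)]
top front_place [([0.521, 0.022, 0.09], 0.93), ([0.441, -0.293, 0.003], 0.21)]
top stand []
top jar [([0.748, -0.262, -0.003], 0.69)]
top kitbox [([0.581, 0.454, 0.003], 0.96)]
top brush [([0.35, 0.286, -0.0], 0.72)]
```

View pics/s16.png

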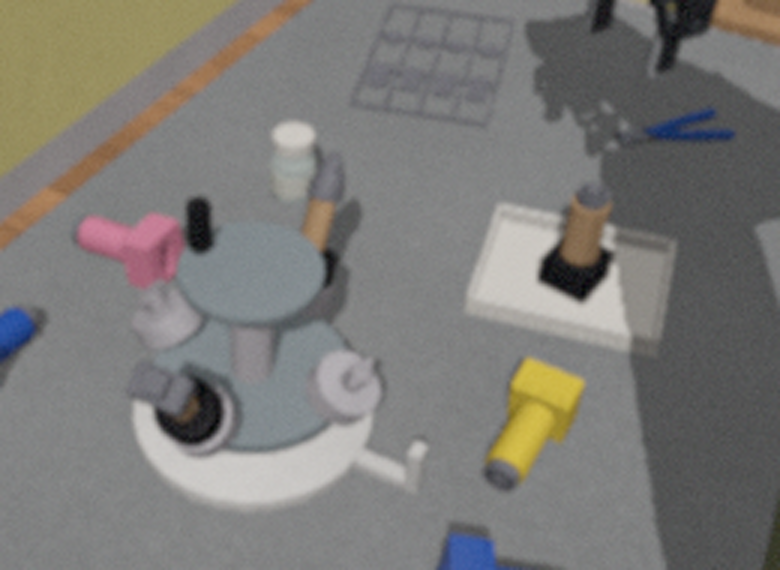

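View pics/t16.png

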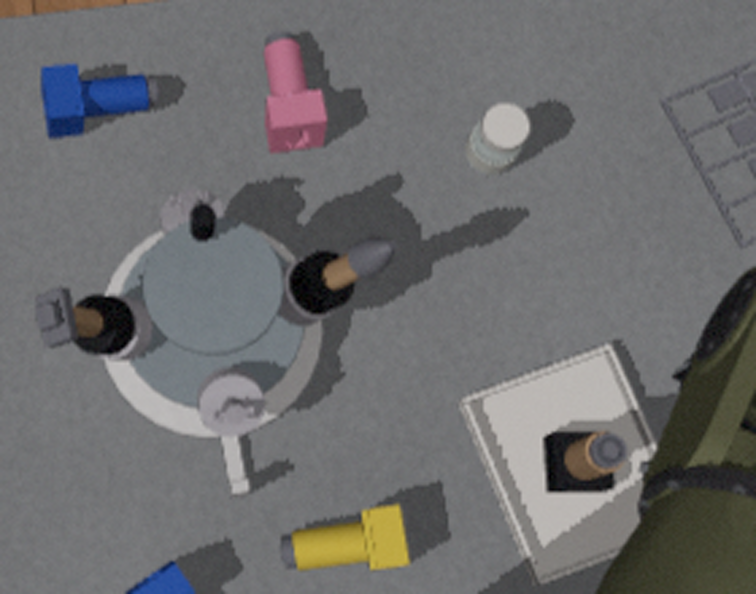

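```bash
python3 - <<'E'
from h import *
Z=lambda u,v:(210+u/2.7,80+v/2.7)
a=back("top",*Z(213,286),.175);k=back("top",*Z(203,213),.221);n=back("top",*Z(239,483),.05)
pl=back("top",*Z(232,404),.093)
C=a[:2]
for nm,q in (("knob",k),("nib",n),("seat",pl)):
  for C in (a[:2],np.array([.608,.0272])):
    d=q[:2]-C; print(nm,q.round(4),C.round(4),np.degrees(np.arctan2(d[1],d[0])).round(1),np.hypot(*d).round(4))
E
```

```text
knob [0.6531 0.0273 0.221 ] [0.6047 0.0247] 3.1 0.0484
knob [0.6531 0.0273 0.221 ] [0.608  0.0272] 0.1 0.0451
nib [0.4546 0.0183 0.05  ] [0.6047 0.0247] -177.6 0.1503
nib [0.4546 0.0183 0.05  ] [0.608  0.0272] -176.7 0.1537
seat [0.5189 0.0176 0.093 ] [0.6047 0.0247] -175.3 0.0861
seat [0.5189 0.0176 0.093 ] [0.608  0.0272] -173.8 0.0896
```

```bash
python3 - <<'E'
from h import *
print(order.sign_off(), sensors.state()['clock'])
E
```

```text
the job is handed in; nothing more can be done
the job is handed in; nothing more can be done
```

The square-footed grip now stands upright in the white tray, and its emptied place is at the front pointer. I handed the job in at about 21 s of the 61 s allowed.

**What I did:**
- **Turning:** I gripped the crank knob lightly and turned the carousel about 90° clockwise, until the grip's place faced the pointer.
- **Unscrewing:** I gripped the handle along its leaning axis and turned it about 69° anticlockwise. The contact force I read after each move stayed below about 8 N. Then I drew it off along that axis.
- **Placing:** I lowered it onto the tray floor until the wrist force rose to about 9 N, let go slowly and lifted straight up.

**Last checks, before handing in:**
- **Grip:** It is upright near the middle of the tray, with the handle found at (0.44, -0.29, 0.074). That fits a foot flat on the 5 mm floor.
- **Robot:** It was touching nothing, with the fingers about 0.14 m above the grip.
- **Jar, box and brush:** All three were found where they started, within the networks' few-mm error. The look-alikes also look unmoved.

**Where the checks disagreed:** The networks put the emptied place within about 1° of the pointer. My own pixel readings in the top view gave errors of about 1° to 3° in both directions. That is about the limit of those measurements, so I made no further correction.

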